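# Re-hang a tray of forged rings on the sprung hook

## Robot

A 7-joint arm with a two-finger parallel gripper is mounted at the origin on the work surface. World frame = base frame: x ahead of the robot, y to its left, z up, the work surface at z = 0. Lengths are in mm, angles in rad, forces in N, time in s.
With the tool pointing down it reaches from about 400 to 875 mm from the base axis. Payload 4.4 kg.
Tool frame: the origin (TCP) lies where the fingers leave the gripper's body, on its centre line; the fingertips stand 73 mm ahead of it and the grasp point (between the pads) lies 54 mm ahead of it; z points along the fingers, y is the line along which they close (so a half turn about z gives the same grasp; the last joint's range is limited). The gripper opens to 85 mm and grips with 20 to 120 N. Pads are 22 mm wide; open, the fingers measure 114 mm over their backs; the gripper's body (76 mm by 85 mm) begins 54 mm behind the grasp point. The pads swing forward as they close: fully open they stand 13 mm farther back than shut.
Start: joints at [1.182, 0.628, 0.038, 1.517, -0.027, 0.996, -0.02], TCP at [206.22, -616.433, 303.913] pointing down, gripper open.
Joint ranges: [-3.06, 3.06], [-0.37, 2.12], [-1.25, 1.32], [0.18, 2.47], [-1.1, 4.24], [0.23, 1.98], [-2.94, 2.94]. Speed limits (rad/s): [2.57, 2.57, 3.14, 3.14, 3.14, 3.14, 3.14].

## Interface

Orientations are given as [roll, pitch, yaw] about the fixed x, y, z axes, in that order (R = Rz(yaw) Ry(pitch) Rx(roll)).
In Python, from cell import ctrl gives the robot as it stands.
- The arm moves only by the tool send_rows, never from a script. Its argument "rows" is a list that holds one entry, the list of rows, each a list of 6 numbers: the shift along the tool's x, y, z in cm, then the turn, a rotation vector about the tool's x, y, z in rad. In form: [[[tx, ty, tz, wx, wy, wz], ...]]. A call has 1 to 10 rows; each row is the pose to reach, as a shift and turn from the pose commanded when the call began, along the tool's axes at that moment; what a row does not reach only later rows make up. A row lasts 1/10 s, in which the tool goes at most 50 mm and 8.59 degrees, less where a joint would pass 70% of its speed; a pose out of reach is approached as far as the arm can. A call with a gripper value outside its range is refused whole. "grip" is the closure in counts, from 0 (fully open) to 255 (shut), set as the call begins (left out, the last holds). The fingers move at their own pace and stop on an object; the grip force is fixed at half the most. Time passes only in rows, so rows that repeat a pose let the fingers close. It gives the time, the measured TCP pose, the force, the opening and the grip force at its end, in the units of the state.
- ctrl.read_state(): the state, without advancing time (a new reading comes with each control period).
- ctrl.get_image(name): name is "scene" or "top"; returns a dict with "pixels" (384x512x3 uint8, red, green, blue), "fx", "fy", "cx", "cy" (pixels), "extrinsics" (4x4, takes a point from camera to world coordinates). Camera axes: x right, y up, looking along -z (the intrinsics and any distortion apply to the point x, -y, -z); pixel columns grow to the right and rows downward; lengths in mm; the calibration is good to about 2 mm. A picture is of the moment at which its call begins. There is no depth.
- ctrl.finish_job(): hands the job in; it is judged then, once.
The state is a dict: "clock": time; "qpos": joint angles; "qd": joint speeds; "tau": joint torques, N m; "eef_pos": TCP position; "tool_rot": TCP orientation; "force": force on the tool from outside, world axes, zero at the start; "torque": the same for the moment, N m; "width": finger opening in mm; "gripper_force": force on a finger pad.
Only numpy, scipy, OpenCV 4.12 (cv2) and the standard library are available. Lean on these libraries where they do the work, as an engineer would, in place of code of your own. Each camera call takes 0.05 s, during which the arm holds its last target. There are 200 camera calls.

## Task

Take the hanging tray of forged rings off the blue plain hook by its orange grip and hang it on the yellow sprung hook without setting it down, keeping it level with the rings still in it. Lower its bar onto the steel fork, gently press the fork down just far enough for the bar to pass beneath the two hood lips, slide it all the way back so that the red flag is pushed back, let it rise under the hoods and let go. Never press or push hard on the sprung hook, and leave the brick, hammer, tin and oil can where they are.

Things in the scene. Friction and masses are not known exactly. Their poses are not given: they have to be found in the camera images.
- tray: Dark steel tray hanging under a round bar, 0.2 to 0.4 kg in all. Origin: centre of the bar; y along the bar (dia. 12, 152 long), z up. Below it an open tray 64 (x) by 84 (y), from 72 to 48 below the bar's centre, on thin V-shaped wires at y = +-40: it fits between a hook's prongs.
- grip (a point): Where to take the tray: 44 above the bar's centre, on its orange upright grip block, 12 (x) by 30 (y), which reaches from 4 to 64 above the bar's centre. Taken lower, the fingertips may meet the hook.
- plain_hook: Fixed blue stand where the tray hangs at first. Origin on the table below the middle of the bar's place; x points back to the post (dia. 18, at x = 85, 160 high). Two prongs along x at y = 54 to 70 either side, carrying surface 130 high, 12 high end stops at x = +-16; cross-beam at x = 50 to 60. The tray lifts straight up.
- sprung_hook: Fixed stand with a yellow head on a steel post. Origin on the table; x points from the open front back to the post, y along the bar when it hangs. The head is clamped at a height that differs each time and is NOT reported: the underside of its two hoods is 130 to 185 above the table, so the fork must be found by feel or seen. Over 25 N between tray and hook damages it.
- below_entry (a point): Table point at x = -42 of the sprung hook, below where the bar goes down on the steel fork, clear of the hoods. Fork: two prongs along x, y = 54 to 70 either side, x = -66 to +30, top 7 below the hoods' underside when free; front tips 10 high at x = -66 to -60. Sprung: yields at 2.9 N, then 0.4 N per mm, damped, hard stop 14 down (8.5 N).
- below_hood (a point): Table point at x = 0 of the sprung hook, below the pocket. Two 6 thick hoods (y = 54 to 62 either side) reach to x = -18, give 2.5 N per mm upwards; a lip at x = -18 to -13 hangs 4 below. The bar passes it only with the fork 9 to 14 down, then rises to the hoods (fork 5 down) and is held. Pocket: bar from x = -7 to +7, where it meets black rubber buffers (1.5 N per mm, 6 at most); home from +1 on.
- post_foot (a point): Foot of the sprung hook's post, at its x = 85. Post dia. 18, 195 high, on a base plate 110 square, 12 high. The yellow head's cross-beam is at x = 30 to 42, its top 6 above the hoods' underside; the collar on the post is 32 across and 10 above it.
- flag (a joint): Red plunger with a red flag, at y = 0 in the back of the sprung hook's head. 0 = out; its face stands at x = +3 and the bar pushes it back, 0.016 m at most, against a very weak spring (0.5 N). Above 0.004: the bar is home.
- ring0: Forged steel ring lying in the tray, 28 across, 8 high; origin under its centre.
- ring1: Second forged steel ring in the tray, the same.
- firebrick: Bystander: fire brick 114 x 70 x 64 high; origin under its centre.
- hammer: Bystander: hammer lying on the table, 240 long, handle to its -x.
- tin: Bystander: open metal tin, 72 across, 90 high.
- oil_can: Bystander: red can, 56 across, 110 high.
There are look-alikes about, which are no part of the job. Leave any brown or green look-alike of the sprung_hook alone. Leave any purple look-alike of the tray alone.

How it is judged:
By the outcome, as a careful person would: the job done as asked, in the order asked, and still so for the second after the job is handed in, with the robot touching nothing.
It also fails if it takes over 66 s, if anything falls off the work surface, if the arm or the gripper's body presses on something with over 40 N, if the wrist force passes 120 N, or if a joint passes its speed limit or range.

## Working session

There is one attempt and no reset: what is moved stays moved. The work goes in short steps, Python scripts to look and compute and a tool call to move; the robot and the scene stay as the last step left them, time stands still between calls to the robot, and variables do not carry over. Pictures are saved under pics/ and viewed, at most 10 in all, crops included, and the job is handed in when it is done.

Besides the shell and the picture viewer there is one more tool, called after "Request:" as name(argument=value, ...) on one line, values as JSON. send_rows: Moves the arm, as the interface text tells. Its arguments: {"type":"object","properties":{"rows":{"type":"array","items":{"type":"array","items":{"type":"array","items":{"type":"number"}}}},"grip":{"type":"number"}},"required":["rows"]}

```bash
mkdir -p pics; ls
python3 - <<'E'
from cell import ctrl
import cv2,pickle
d={}
for n in("scene","top"):
    i=ctrl.get_image(n); d[n]=i
    cv2.imwrite(f"pics/{n}0.png",cv2.resize(i["pixels"][:,:,::-1],(800,600),interpolation=cv2.INTER_CUBIC))
    print(n,{k:(v.round(3).tolist() if hasattr(v,'round') and hasattr(v,'tolist') else v) for k,v in i.items() if k!="pixels"})
pickle.dump(d,open("im0.pkl","wb"))
s=ctrl.read_state();print(s)
E
```

```text
pics
scene {'fx': 352.2134556533448, 'fy': 352.2134556533448, 'cx': 254.69809617322127, 'cy': 194.35787156080718, 'extrinsics': [[-0.608, -0.673, 0.422, 917.798], [0.794, -0.515, 0.324, 233.612], [-0.001, 0.532, 0.847, 934.583], [0.0, 0.0, 0.0, 1.0]]}
top {'fx': 353.0150144983671, 'fy': 353.0150144983671, 'cx': 253.64232364152753, 'cy': 193.29693365110347, 'extrinsics': [[-0.017, 0.995, -0.101, 441.983], [-1.0, -0.016, 0.015, -69.53], [0.013, 0.102, 0.995, 1144.573], [0.0, 0.0, 0.0, 1.0]]}
{'clock': 0.1, 'qpos': array([ 1.18222559,  0.62928345,  0.03842108,  1.51824463, -0.02699014,
        0.99632864, -0.0200021 ]), 'qd': array([-0.00152074, -0.00193195,  0.00100824, -0.00170313,  0.00011112,
        0.00148898,  0.00078536]), 'tau': array([ 2.20282876e-03, -5.64532971e+01,  1.23008285e+00, -1.93974012e+01,
        1.12188002e-02,  5.42636029e-03,  4.17373485e-06]), 'eef_pos': array([ 206.07990524, -616.00899044,  303.06867151]), 'tool_rot': array([-3.13984588e+00,  1.33662367e-05,  3.22793701e-01]), 'force': array([0.28160409, 0.15451683, 0.07095309]), 'torque': array([-0.0118814 ,  0.01839331, -0.02737333]), 'gripper_force': 0.0, 'width': 85.44999732802377}
```

View pics/scene0.png

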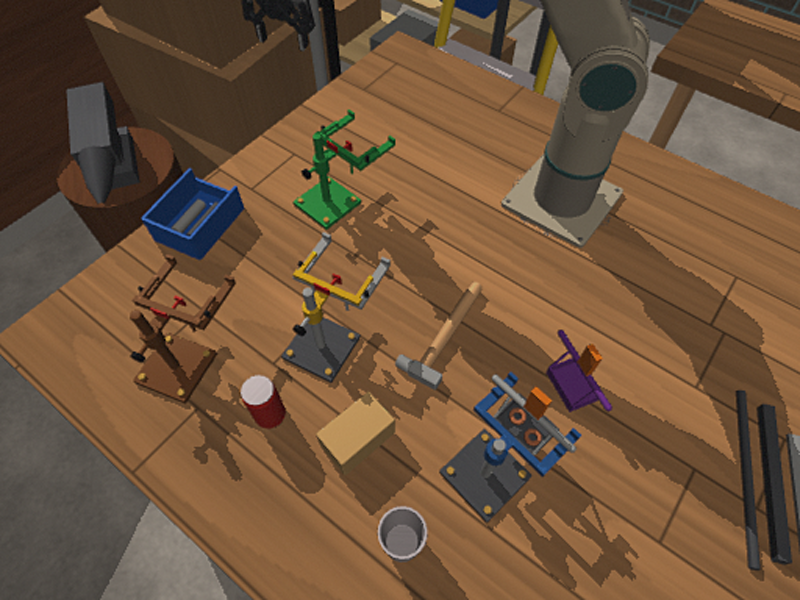

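View pics/top0.png

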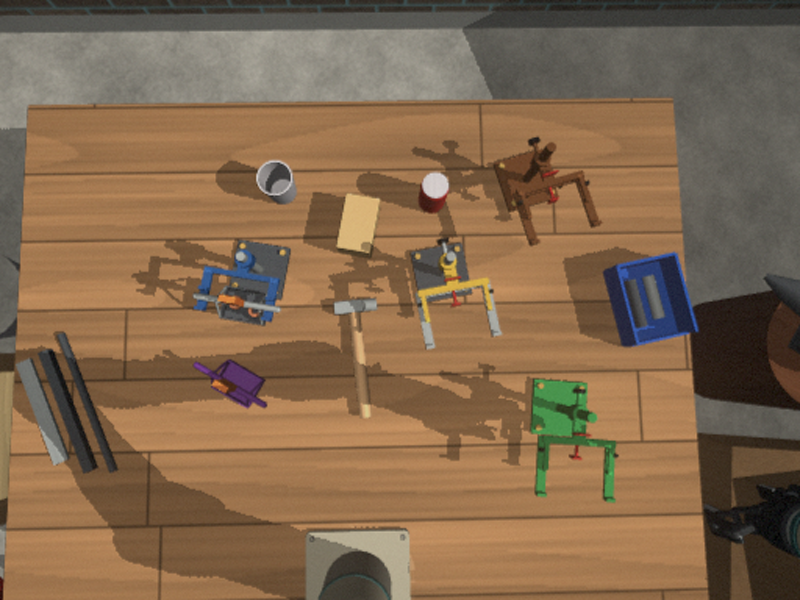

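Scene: tray on the blue hook around (525,420) px, yellow hook (335,300). Top: tray (237,300), yellow hook (455,290). Enlarging both places.

```bash
cat > h.py <<'E'
import numpy as np,cv2,pickle
from scipy.optimize import least_squares
def mosaic(d,name,so,to,w=80,h=110,k=5):
    o=[]
    for n,(x,y) in(("scene",so),("top",to)):
        c=cv2.resize(d[n]["pixels"][y:y+h,x:x+w,::-1],(w*k,h*k),interpolation=cv2.INTER_CUBIC)
        for g in range(0,w,10): cv2.putText(c,str(x+g),(g*k,8),0,.3,(255,255,255),1); cv2.line(c,(g*k,9),(g*k,14),(255,255,255),1)
        for g in range(10,h,10): cv2.putText(c,str(y+g),(0,g*k+3),0,.3,(255,255,255),1)
        o.append(c)
    cv2.imwrite(name,np.hstack(o))
def proj(i,P):
    E=np.array(i["extrinsics"]); p=(np.atleast_2d(P)-E[:3,3])@E[:3,:3]
    return np.c_[i["cx"]+i["fx"]*p[:,0]/-p[:,2], i["cy"]-i["fy"]*p[:,1]/-p[:,2]]
def ray(i,u):
    E=np.array(i["extrinsics"]); r=E[:3,:3]@np.array([(u[0]-i["cx"])/i["fx"],-(u[1]-i["cy"])/i["fy"],-1])
    return E[:3,3],r
def atz(i,u,z):
    o,r=ray(i,u); return o+r*(z-o[2])/r[2]
def tri(d,us,ut):
    A=[];b=[]
    for n,u in(("scene",us),("top",ut)):
        o,r=ray(d[n],u); r=r/np.linalg.norm(r); M=np.eye(3)-np.outer(r,r); A.append(M);b.append(M@o)
    x=np.linalg.lstsq(np.vstack(A),np.hstack(b),rcond=None)[0]
    return x, [float(np.linalg.norm(a@x-c)) for a,c in zip(A,b)]
E
python3 - <<'E'
import pickle;from h import *
d=pickle.load(open("im0.pkl","rb"))
mosaic(d,"pics/sh.png",(178,143),(255,140)); mosaic(d,"pics/ph.png",(300,230),(115,140))
E
```

```text
(no output)
```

View pics/sh.png

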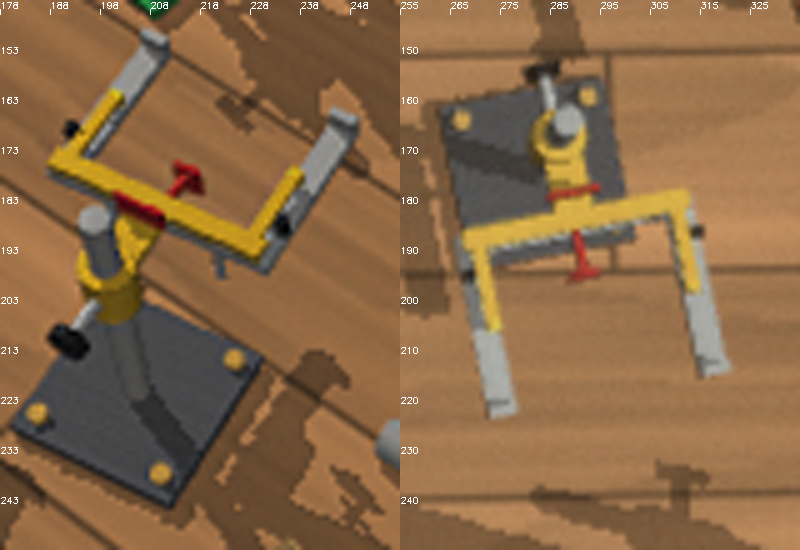

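View pics/ph.png

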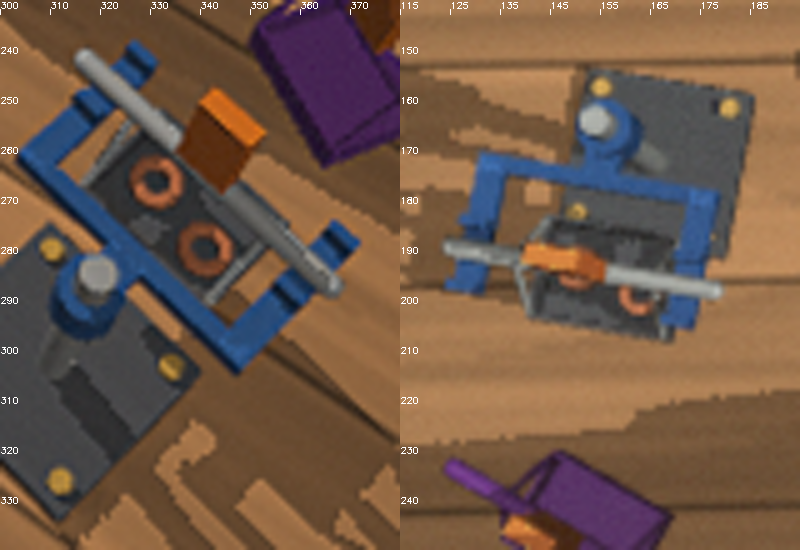

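```bash
cat > fit.py <<'E'
from h import *
d=pickle.load(open("im0.pkl","rb"))
def fit(pts,so,to,p0,model):
    def res(p,full=False):
        r=[]
        for n,k,(u,v) in pts:
            o=so if n=="scene" else to
            m=np.array([o[0]+(u-(400 if n=="top" else 0))/5-.4,o[1]+v/5-.4])
            q=model(p,np.array(k,float)); r.append(proj(d[n],q)[0]-m)
        return np.array(r) if full else np.ravel(r)
    s=least_squares(res,p0,loss="soft_l1"); print(s.x.round(3)); print(res(s.x,True).round(2).tolist()); return s.x
def R(a,k): return np.array([np.cos(a)*k[0]-np.sin(a)*k[1],np.sin(a)*k[0]+np.cos(a)*k[1],k[2]])
# sprung: p=x,y,yaw,H ; k z flag: 4th =1 relative to H
def ms(p,k): v=R(p[2],k[:3]); v[2]+=k[3]*p[3]; return v+[p[0],p[1],0]
P=[("scene",(85,0,195,0),(95,217)),("top",(85,0,195,0),(567,121)),
("scene",(-18,58,6,1),(294,169)),("scene",(-18,-58,6,1),(117,94)),("top",(-18,58,6,1),(493,330)),("top",(-18,-58,6,1),(692,292)),
("scene",(-66,62,3,1),(344,113)),("scene",(-66,-62,3,1),(157,36)),("top",(-66,62,3,1),(503,413)),("top",(-66,-62,3,1),(717,372)),
("scene",(85-55,55,12,0),(262,357)),("scene",(140,55,12,0),(172,500)),("scene",(140,-55,12,0),(12,428)),("top",(140,-55,12,0),(600,75)),("top",(140,55,12,0),(440,105))]
sh=fit(P,(178,143),(255,140),[500,-180,0.1,155],ms)
# bar: x,y,z,yaw
def mb(p,k): return R(p[3],k)+p[:3]
Q=[("scene",(0,76,0),(335,287)),("scene",(0,-76,0),(82,57)),("top",(0,76,0),(449,248)),("top",(0,-76,0),(717,291)),
("scene",(0,0,64),(234,117)),("top",(0,0,64),(564,258))]
b=fit(Q,(300,230),(115,140),[480,160,136,0],mb)
def mp(p,k): return R(p[2],k)+[p[0],p[1],0]
W=[("scene",(85,0,160),(98,273)),("top",(85,0,160),(595,120)),("scene",(140,-55,12),(0,0))][:2]+[
("scene",(30,55,12),(200,372)),("scene",(140,55,12),(60,520)),("top",(140,-55,12),(752,97)),("top",(140,55,12),(588,68)),("top",(30,-55,12),(722,258))]
fit(W,(300,230),(115,140),[480,160,0],mp)
for n,c in(("firebrick",0),):pass
E
python3 fit.py
```

```text
[ 5.35812e+02 -1.94581e+02  1.79000e-01  1.38536e+02]
[[0.02, 0.44], [0.1, -0.42], [0.97, 0.31], [0.2, -0.12], [0.4, 0.07], [0.43, -0.23], [0.48, 0.17], [-0.06, -0.16], [0.35, 0.39], [0.18, 0.07], [0.66, -0.51], [-0.26, 1.03], [-0.66, -0.41], [0.32, -0.29], [-0.67, 0.1]]
[ 5.49107e+02  2.08179e+02  1.34214e+02 -1.75000e-01]
[[-0.89, -0.66], [0.59, 0.71], [0.85, 0.14], [-0.42, -0.1], [-0.25, -0.25], [-2.54, -0.09]]
[ 5.48291e+02  2.12512e+02 -1.88000e-01]
[[0.27, -0.28], [-0.24, -0.26], [1.18, -0.34], [-0.08, 0.01], [0.64, -0.75], [0.13, -0.7], [0.17, 0.2]]
```

```bash
sed -i 's/(564,258)/(553,256)/' fit.py; python3 fit.py | sed -n 3,4p
cat > to.py <<'E'
import sys;from cell import ctrl;import numpy as np
from scipy.spatial.transform import Rotation as Ro
def rel(p,yaw,s=None):
    s=s or ctrl.read_state(); R=Ro.from_euler("xyz",s["tool_rot"]); T=Ro.from_euler("xyz",[np.pi,0,yaw])
    return (R.inv().apply(np.array(p)-s["eef_pos"])/10).round(3).tolist()+(R.inv()*T).as_rotvec().round(3).tolist()
if __name__=="__main__":
    a=list(map(float,sys.argv[1:])); s=ctrl.read_state(); print(s["clock"],s["eef_pos"].round(1),s["tool_rot"].round(3),s["force"].round(2),s["width"])
    for k in range(0,len(a),4): print(rel(a[k:k+3],a[k+3],s))
E
python3 to.py 480 -250 340 1.0 549 208 330 1.39
```

```text
[ 5.49510e+02  2.08420e+02  1.35387e+02 -1.75000e-01]
[[-0.74, -0.63], [0.65, 0.69], [0.63, -0.04], [-0.58, -0.28], [-0.13, -0.26], [-0.55, 0.12]]
0.1 [ 206.1 -616.   303.1] [-3.14   0.     0.323] [0.28 0.15 0.07] 85.44999732802377
[37.588, -26.028, -3.648, -0.002, -0.001, -0.677]
[58.66, -67.272, -2.576, -0.002, -0.001, -1.067]
```

Request:
send_rows(rows=[[[37.6,-26,-3.6,0,0,-0.68],[37.6,-26,-3.6,0,0,-0.68],[37.6,-26,-3.6,0,0,-0.68],[37.6,-26,-3.6,0,0,-0.68],[37.6,-26,-3.6,0,0,-0.68],[37.6,-26,-3.6,0,0,-0.68],[37.6,-26,-3.6,0,0,-0.68],[37.6,-26,-3.6,0,0,-0.68],[37.6,-26,-3.6,0,0,-0.68],[58.7,-67.3,-2.6,0,0,-1.067]]], grip=40)

```text
clock: 1.1
eef_pos: [486.2, -206.6, 338.7]
tool_rot: [3.138, -0.001, 1.156]
force: [-0.1, 0.3, -0.2]
width: 72.0
gripper_force: 0.0
```

```bash
python3 to.py 549.5 208.4 330 1.39
```

```text
1.1 [ 486.2 -206.6  338.7] [ 3.138e+00 -1.000e-03  1.156e+00] [-0.14  0.32 -0.22] 72.04444563723042
[40.534, -10.938, 0.853, 0.004, -0.0, -0.234]
```

Request:
send_rows(rows=[[[40.5,-10.9,0.85,0,0,-0.234],[40.5,-10.9,0.85,0,0,-0.234],[40.5,-10.9,0.85,0,0,-0.234],[40.5,-10.9,0.85,0,0,-0.234],[40.5,-10.9,0.85,0,0,-0.234],[40.5,-10.9,0.85,0,0,-0.234],[40.5,-10.9,0.85,0,0,-0.234],[40.5,-10.9,0.85,0,0,-0.234],[40.5,-10.9,0.85,0,0,-0.234],[40.5,-10.9,0.85,0,0,-0.234]]], grip=40)

```text
clock: 2.1
eef_pos: [547.1, 210.9, 329.2]
tool_rot: [-3.14, -0.002, 1.393]
force: [-0.4, -0.5, 0.4]
width: 71.8
gripper_force: 0.0
```

```bash
python3 to.py 549.5 208.4 330 1.39  549.5 208.4 234 1.39
```

```text
2.1 [547.1 210.9 329.2] [-3.140e+00 -2.000e-03  1.393e+00] [-0.45 -0.49  0.45] 71.81701925490668
[-0.201, 0.283, -0.081, -0.001, -0.002, 0.003]
[-0.223, 0.296, 9.519, -0.001, -0.002, 0.003]
```

Request:
send_rows(rows=[[[-0.2,0.3,3,0,0,0.003],[-0.2,0.3,5,0,0,0.003],[-0.2,0.3,7,0,0,0.003],[-0.2,0.3,8.5,0,0,0.003],[-0.2,0.3,9.5,0,0,0.003],[-0.2,0.3,9.5,0,0,0.003],[-0.2,0.3,9.5,0,0,0.003]]], grip=40)

```text
clock: 2.8
eef_pos: [550.8, 203.2, 235.1]
tool_rot: [3.141, 0.0, 1.383]
force: [-0.1, 0.2, 0.7]
width: 71.9
gripper_force: 0.0
```

```bash
python3 to.py 549.5 208.4 234 1.39
python3 - <<'E'
from h import *;from cell import ctrl
d={n:ctrl.get_image(n) for n in("scene","top")}
mosaic(d,"pics/g1.png",(300,210),(115,140))
E
```

```text
2.8 [550.8 203.2 235.1] [3.141 0.    1.383] [-0.12  0.22  0.66] 71.94592040546573
[0.487, -0.221, 0.11, 0.0, 0.0, -0.007]
```

View pics/g1.png

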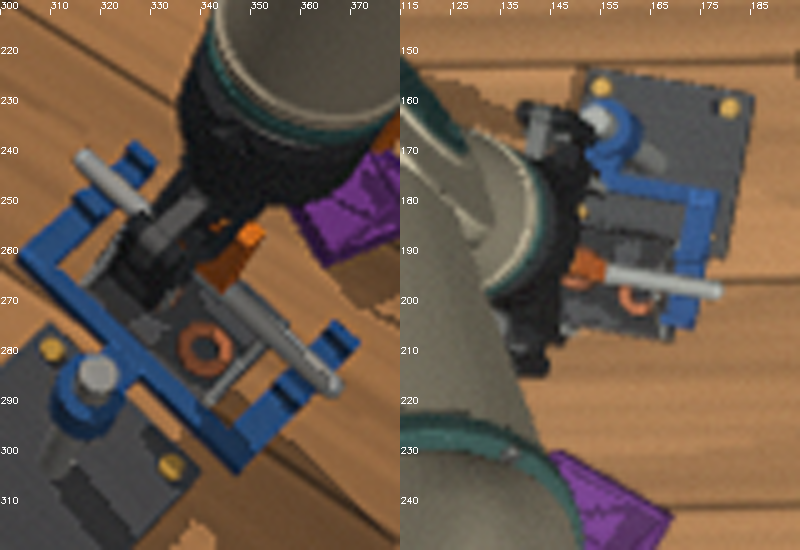

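The fingers straddle the orange grip (scene ≈(345,258)), about 5 mm off along the bar; correct, then close.

Request:
send_rows(rows=[[[0.4,-0.1,0.1,0,0,-0.007],[0.5,-0.2,0.1,0,0,-0.007],[0.5,-0.2,0.1,0,0,-0.007]]], grip=40)

```text
clock: 3.2
eef_pos: [549.3, 209.7, 234.1]
tool_rot: [3.141, -0.0, 1.392]
force: [0.1, -0.1, -0.1]
width: 71.8
gripper_force: 0.0
```

Request:
send_rows(rows=[[[0,0,0,0,0,0],[0,0,0,0,0,0],[0,0,0,0,0,0],[0,0,0,0,0,0],[0,0,0,0,0,0],[0,0,0,0,0,0]]], grip=255)

```text
clock: 3.8
eef_pos: [549.3, 209.0, 233.8]
tool_rot: [-3.141, 0.0, 1.391]
force: [-0.6, -0.7, 2.2]
width: 11.4
gripper_force: 58.3
```

```bash
python3 to.py 549.5 208.4 290 1.39
```

```text
3.8 [549.3 209.  233.8] [-3.141  0.     1.391] [-0.57 -0.65  2.23] 11.432022960172981
[-0.06, 0.029, -5.615, -0.0, 0.0, 0.001]
```

Request:
send_rows(rows=[[[0,0,-0.3,0,0,0],[0,0,-1,0,0,0],[0,0,-2,0,0,0],[0,0,-3.2,0,0,0],[0,0,-4.5,0,0,0],[0,0,-5.8,0,0,0],[0,0,-7.2,0,0,0],[0,0,-8.5,0,0,0],[0,0,-9.4,0,0,0],[0,0,-9.9,0,0,0]]])

```text
clock: 4.8
eef_pos: [549.7, 209.2, 334.1]
tool_rot: [3.14, -0.001, 1.391]
force: [0.4, -0.4, -2.7]
width: 11.1
gripper_force: 58.4
```

Request:
send_rows(rows=[[[0,0,0,0,0,0],[0,0,0,0,0,0],[0,0,0,0,0,0],[0,0,0,0,0,0]]])

```text
clock: 5.2
eef_pos: [549.2, 209.0, 332.1]
tool_rot: [-3.141, 0.001, 1.391]
force: [-0.4, -0.7, -2.0]
width: 11.0
gripper_force: 58.4
```

```bash
python3 - <<'E'
import numpy as np
c,s=np.cos(.179),np.sin(.179)
for x in(-42,0,5): print(x,535.8+x*c,-194.6+x*s)
E
python3 to.py 494.5 -202 333 1.75; python3 -c "
from h import *;from cell import ctrl
d={n:ctrl.get_image(n) for n in('scene','top')}
mosaic(d,'pics/g2.png',(300,190),(115,140))"
```

```text
-42 494.471066322784 -202.0779168960537
0 535.8 -194.6
5 540.7201111520495 -193.70977179808884
5.2 [549.2 209.  332.1] [-3.141e+00  1.000e-03  1.391e+00] [-0.43 -0.66 -1.99] 11.024735934990485
[-41.412, 1.972, -0.063, -0.001, 0.0, -0.359]
```

View pics/g2.png

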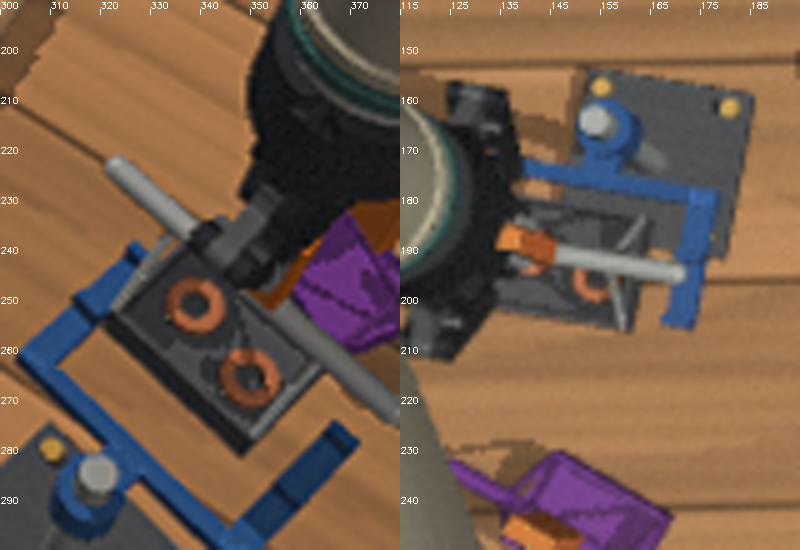

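Tray lifted clear with both rings in it. Move it over the sprung hook's entry.

Request:
send_rows(rows=[[[-0.3,0,0,0,0,0],[-1.2,0.05,0,0,0,0],[-2.5,0.1,0,0,0,0],[-4.3,0.2,0,0,0,0],[-6.5,0.3,0,0,0,0],[-8.9,0.4,0,0,0,0],[-11.7,0.55,0,0,0,0],[-14.6,0.7,0,0,0,0],[-17.6,0.85,0,0,0,0],[-20.7,1,0,0,0,0]]])

```text
clock: 6.3
eef_pos: [521.5, 1.3, 332.9]
tool_rot: [3.141, 0.001, 1.39]
force: [0.6, -0.1, -2.8]
width: 11.5
gripper_force: 58.4
```

Request:
send_rows(rows=[[[-3.1,0.15,0,0,0,-0.03],[-6.1,0.3,0,0,0,-0.07],[-9,0.4,0,0,0,-0.11],[-11.8,0.55,0,0,0,-0.16],[-14.2,0.7,0,0,0,-0.21],[-16.4,0.8,0,0,0,-0.26],[-18.2,0.9,0,0,0,-0.3],[-19.5,0.95,0,0,0,-0.33],[-20.4,1,0,0,0,-0.35],[-20.7,1,0,0,0,-0.359]]])

```text
clock: 7.3
eef_pos: [493.7, -204.2, 332.7]
tool_rot: [-3.141, 0.001, 1.747]
force: [-1.1, 0.6, -3.0]
width: 11.2
gripper_force: 58.4
```

Request:
send_rows(rows=[[[0,0,0,0,0,0],[0,0,0,0,0,0],[0,0,0,0,0,0],[0,0,0,0,0,0]]])

```text
clock: 7.7
eef_pos: [495.1, -201.2, 332.8]
tool_rot: [3.141, -0.0, 1.751]
force: [0.4, -0.5, -3.2]
width: 11.2
gripper_force: 58.4
```

```bash
python3 to.py 494.5 -202 333 1.75; python3 -c "
from h import *;from cell import ctrl
d={n:ctrl.get_image(n) for n in('scene','top')}
pickle.dump(d,open('im3.pkl','wb'))
mosaic(d,'pics/g3.png',(190,110),(255,140))"
```

```text
7.7 [ 495.1 -201.2  332.8] [ 3.141 -0.     1.751] [ 0.39 -0.47 -3.21] 11.23001460337188
[-0.069, -0.072, -0.017, 0.0, -0.0, 0.001]
```

View pics/g3.png

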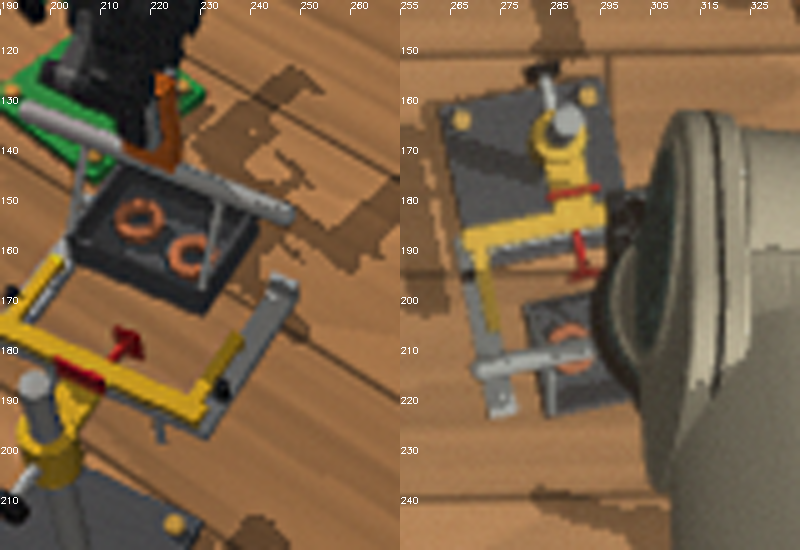

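```bash
cat > m.py <<'E'
from h import *
d=pickle.load(open("im3.pkl","rb"))
obs=[("scene",76,(195.6-.4,131-.4)),("scene",76,None)]
ps=(195.2,130.6); pe=(247.6,152.4); pt=(270.7,213.2)
def ends(p): # x,y,z,yaw,tilt
    v=76*np.array([-np.sin(p[3]),np.cos(p[3]),p[4]]); c=np.array(p[:3]); return c-v,c+v
def res(p,prior=True):
    a,b=ends(p); r=np.r_[proj(d["scene"],a)[0]-ps,proj(d["scene"],b)[0]-pe,proj(d["top"],b)[0]-pt]
    return np.r_[r,[p[4]*100]] if prior else r
e=[495.1,-201.2,234.8,.18,0]
print(res(e,False).round(2)); s=least_squares(res,e); print(s.x.round(3),res(s.x).round(2))
print(tri(d,pe,pt))
E
python3 m.py
```

```text
[ 0.65  1.19 -0.84 -0.07  0.04  0.39]
[ 4.95826e+02 -2.00182e+02  2.38680e+02  1.78000e-01 -2.00000e-03] [ 0.56  0.45 -0.76 -0.59 -0.29  0.   -0.22]
(array([ 481.72051743, -125.1850421 ,  235.88607483]), [1.3225078327921478, 1.3225078327918862])
```

Request:
send_rows(rows=[[[0,0,0.3,0,0,0],[0,0,1.2,0,0,0],[-0.1,-0.1,2.3,0,0,0],[-0.1,-0.1,3.5,0,0,0],[-0.1,-0.1,4.7,0,0,0],[-0.1,-0.1,5.9,0,0,0],[-0.1,-0.1,7,0,0,0],[-0.1,-0.1,7.9,0,0,0],[-0.1,-0.1,8.3,0,0,0],[-0.1,-0.1,8.3,0,0,0]]])

```text
clock: 8.8
eef_pos: [494.0, -202.9, 249.2]
tool_rot: [-3.141, -0.001, 1.75]
force: [0.2, 0.5, -1.9]
width: 11.4
gripper_force: 58.5
```

Request:
send_rows(rows=[[[0,0,0,0,0,0],[0,0,0,0,0,0],[0,0,0,0,0,0]]])

```text
clock: 9.1
eef_pos: [494.4, -203.0, 250.2]
tool_rot: [3.141, 0.001, 1.75]
force: [-0.7, 0.4, -3.0]
width: 11.0
gripper_force: 58.5
```

```bash
python3 to.py 494.5 -202 250 1.75;python3 -c "
from h import *;from cell import ctrl
d={n:ctrl.get_image(n) for n in('scene','top')}
mosaic(d,'pics/g4.png',(178,130),(255,140))"
```

```text
9.1 [ 494.4 -203.   250.2] [3.141e+00 1.000e-03 1.750e+00] [-0.68  0.4  -2.97] 11.003955184054652
[0.102, 0.026, 0.025, 0.001, 0.001, -0.0]
```

View pics/g4.png

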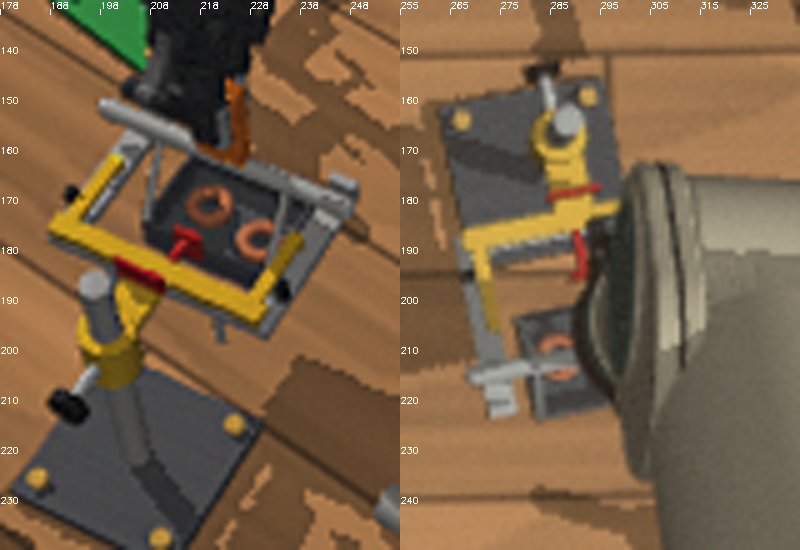

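The bar sits between the fork's tips and hood fronts (top: bar end (478,375)), with rings in. Feel for the fork.

Request:
send_rows(rows=[[[0.05,0,0.3,0,0,0],[0.05,0,0.6,0,0,0],[0.05,0,0.8,0,0,0],[0.05,0,1,0,0,0],[0.05,0,1,0,0,0],[0.05,0,1,0,0,0]]])

```text
clock: 9.8
eef_pos: [494.1, -202.4, 239.7]
tool_rot: [3.142, -0.0, 1.75]
force: [-0.3, -1.2, -2.3]
width: 10.9
gripper_force: 58.5
```

Request:
send_rows(rows=[[[0,0,0.1,0,0,0],[0,0,0.2,0,0,0],[0,0,0.2,0,0,0],[0,0,0.2,0,0,0]]])

```text
clock: 10.2
eef_pos: [494.2, -202.5, 237.9]
tool_rot: [3.141, 0.0, 1.75]
force: [0.3, 0.1, -1.3]
width: 11.4
gripper_force: 58.8
```

Request:
send_rows(rows=[[[0,0,0.1,0,0,0],[0,0,0.2,0,0,0],[0,0,0.2,0,0,0],[0,0,0.2,0,0,0]]])

```text
clock: 10.6
eef_pos: [494.2, -202.5, 235.9]
tool_rot: [3.141, 0.0, 1.75]
force: [-0.5, -0.3, 0.2]
width: 11.4
gripper_force: 59.0
```

Request:
send_rows(rows=[[[0,0,0.1,0,0,0],[0,0,0.2,0,0,0],[0,0,0.2,0,0,0],[0,0,0.2,0,0,0]]])

```text
clock: 11.0
eef_pos: [494.2, -202.5, 233.8]
tool_rot: [3.141, 0.0, 1.75]
force: [-0.4, 0.5, 2.8]
width: 11.3
gripper_force: 59.1
```

```bash
cat > avg.py <<'E'
from cell import ctrl;import numpy as np
F=[];P=[]
for k in range(10): ctrl.get_image("top"); s=ctrl.read_state(); F.append(s["force"]);P.append(s["eef_pos"])
print(s["clock"],np.mean(F,0).round(2),(np.std(F,0)/3).round(2),np.mean(P,0).round(2),s["tool_rot"].round(4))
E
python3 avg.py
```

```text
11.5 [ 0.04 -0.25  1.5 ] [0.17 0.09 0.14] [ 494.2  -202.49  233.81] [3.1413e+00 1.0000e-04 1.7497e+00]
```

Request:
send_rows(rows=[[[0,0,0.1,0,0,0],[0,0,0.2,0,0,0],[0,0,0.3,0,0,0],[0,0,0.4,0,0,0],[0,0,0.4,0,0,0],[0,0,0.4,0,0,0]]])

```text
clock: 12.1
eef_pos: [494.2, -202.5, 229.8]
tool_rot: [3.141, 0.0, 1.75]
force: [-0.2, 0.5, 3.7]
width: 11.6
gripper_force: 59.3
```

```bash
python3 avg.py
```

```text
12.6 [ 0.22 -0.01  3.23] [0.18 0.12 0.13] [ 494.18 -202.49  229.82] [3.1413e+00 1.0000e-04 1.7497e+00]
```

Request:
send_rows(rows=[[[0,0,0.1,0,0,0],[0,0,0.2,0,0,0],[0,0,0.3,0,0,0],[0,0,0.4,0,0,0],[0,0,0.4,0,0,0],[0,0,0.4,0,0,0]]])

```text
clock: 13.2
eef_pos: [494.2, -202.5, 225.8]
tool_rot: [3.141, 0.0, 1.75]
force: [-0.0, -0.8, 5.6]
width: 11.3
gripper_force: 59.6
```

```bash
python3 avg.py
```

```text
13.7 [ 0.04 -0.05  4.95] [0.14 0.18 0.19] [ 494.18 -202.48  225.82] [3.1413e+00 1.0000e-04 1.7498e+00]
```

Request:
send_rows(rows=[[[0,0.3,0,0,0,0],[0,0.7,0,0,0,0],[0,1.1,0,0,0,0],[0,1.4,0,0,0,0],[0,1.6,0,0,0,0],[0,1.6,0,0,0,0]]])

```text
clock: 14.3
eef_pos: [506.9, -200.2, 224.8]
tool_rot: [-3.134, -0.001, 1.749]
force: [-4.1, -1.0, 4.9]
width: 11.4
gripper_force: 59.7
```

Request:
send_rows(rows=[[[0,0.1,0,0,0,0],[0,0.2,0,0,0,0],[0,0.3,0,0,0,0],[0,0.4,0,0,0,0],[0,0.4,0,0,0,0]]])

```text
clock: 14.8
eef_pos: [510.5, -199.6, 224.7]
tool_rot: [-3.134, -0.001, 1.749]
force: [-6.1, -0.9, 5.5]
width: 11.6
gripper_force: 59.7
```

Request:
send_rows(rows=[[[0,0.1,0,0,0,0],[0,0.2,0,0,0,0],[0,0.3,0,0,0,0],[0,0.4,0,0,0,0],[0,0.4,0,0,0,0]]])

```text
clock: 15.3
eef_pos: [514.4, -198.9, 224.7]
tool_rot: [-3.134, -0.001, 1.749]
force: [-5.3, -0.8, 5.8]
width: 11.4
gripper_force: 59.6
```

```bash
python3 avg.py
```

```text
15.8 [-5.21 -0.92  5.26] [0.11 0.09 0.2 ] [ 514.37 -198.87  224.76] [-3.1337e+00 -1.2000e-03  1.7485e+00]
```

Request:
send_rows(rows=[[[0,0.1,-0.05,0,0,0],[0,0.2,-0.05,0,0,0],[0,0.3,-0.05,0,0,0],[0,0.3,-0.05,0,0,0]]])

```text
clock: 16.2
eef_pos: [517.4, -198.3, 225.2]
tool_rot: [-3.134, -0.001, 1.749]
force: [-5.1, -1.6, 5.3]
width: 11.1
gripper_force: 59.6
```

Request:
send_rows(rows=[[[0,0.1,0,0,0,0],[0,0.2,0,0,0,0],[0,0.3,0,0,0,0],[0,0.3,0,0,0,0]]])

```text
clock: 16.6
eef_pos: [520.4, -197.8, 225.2]
tool_rot: [-3.134, -0.001, 1.749]
force: [-6.3, -0.7, 4.1]
width: 11.5
gripper_force: 59.6
```

Request:
send_rows(rows=[[[0,0.1,0,0,0,0],[0,0.2,0,0,0,0],[0,0.3,0,0,0,0],[0,0.3,0,0,0,0]]])

```text
clock: 17.0
eef_pos: [523.3, -197.3, 225.2]
tool_rot: [-3.134, -0.001, 1.749]
force: [-5.7, -2.6, 5.0]
width: 11.7
gripper_force: 59.6
```

```bash
python3 avg.py
```

```text
17.5 [-5.14 -0.92  5.  ] [0.14 0.18 0.14] [ 523.28 -197.25  225.24] [-3.1337e+00 -1.2000e-03  1.7486e+00]
```

Request:
send_rows(rows=[[[0,0.1,0,0,0,0],[0,0.2,0,0,0,0],[0,0.3,0,0,0,0],[0,0.4,0,0,0,0],[0,0.5,0,0,0,0],[0,0.5,0,0,0,0]]])

```text
clock: 18.1
eef_pos: [528.2, -196.4, 225.2]
tool_rot: [-3.134, -0.001, 1.749]
force: [-5.7, -1.9, 5.9]
width: 11.3
gripper_force: 59.6
```

Request:
send_rows(rows=[[[0,0.1,0,0,0,0],[0,0.2,0,0,0,0],[0,0.3,0,0,0,0],[0,0.4,0,0,0,0],[0,0.5,0,0,0,0],[0,0.5,0,0,0,0]]])

```text
clock: 18.7
eef_pos: [533.1, -195.5, 225.2]
tool_rot: [-3.133, -0.001, 1.749]
force: [-5.3, -1.1, 5.3]
width: 11.5
gripper_force: 59.6
```

Request:
send_rows(rows=[[[0,0.1,0,0,0,0],[0,0.2,0,0,0,0],[0,0.3,0,0,0,0],[0,0.4,0,0,0,0],[0,0.4,0,0,0,0]]])

```text
clock: 19.2
eef_pos: [537.0, -194.8, 225.2]
tool_rot: [-3.133, -0.001, 1.749]
force: [-5.1, -1.5, 4.7]
width: 11.6
gripper_force: 59.6
```

```bash
python3 avg.py
```

```text
19.7 [-5.36 -1.01  4.64] [0.22 0.14 0.15] [ 536.96 -194.8   225.16] [-3.1334e+00 -1.2000e-03  1.7486e+00]
```

Request:
send_rows(rows=[[[0,0.1,0,0,0,0],[0,0.2,0,0,0,0],[0,0.3,0,0,0,0],[0,0.3,0,0,0,0]]])

```text
clock: 20.1
eef_pos: [539.9, -194.3, 225.1]
tool_rot: [-3.133, -0.001, 1.749]
force: [-5.0, -1.3, 5.1]
width: 11.4
gripper_force: 59.6
```

Request:
send_rows(rows=[[[0,0.1,0,0,0,0],[0,0.2,0,0,0,0],[0,0.2,0,0,0,0],[0,0.2,0,0,0,0]]])

```text
clock: 20.5
eef_pos: [541.8, -194.0, 225.1]
tool_rot: [-3.133, -0.001, 1.749]
force: [-5.2, -1.4, 6.0]
width: 11.3
gripper_force: 59.6
```

```bash
python3 avg.py;python3 -c "
from h import *;from cell import ctrl
d={n:ctrl.get_image(n) for n in('scene','top')}
mosaic(d,'pics/g5.png',(178,130),(255,140))"
```

```text
21.0 [-5.55 -1.1   5.18] [0.13 0.11 0.15] [ 541.8  -193.95  225.13] [-3.1332e+00 -1.1000e-03  1.7486e+00]
```

View pics/g5.png

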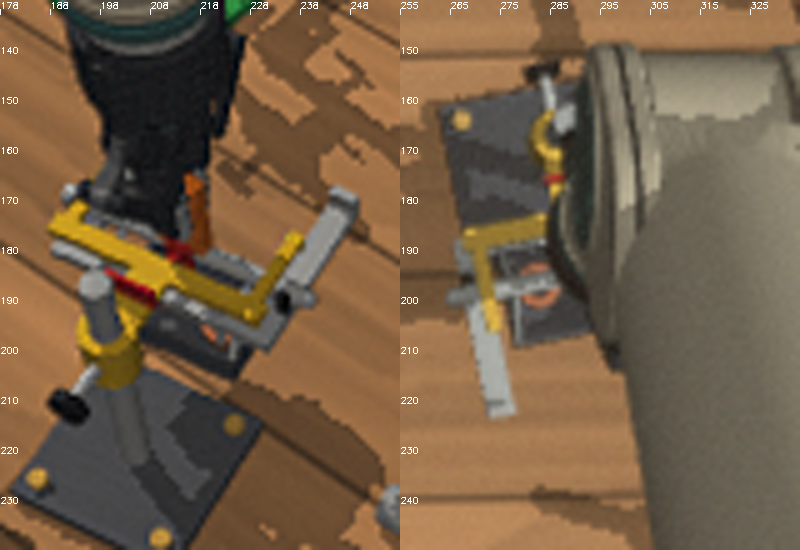

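The bar is under the hoods and the red flag has moved back about 7 mm. Let it rise.

Request:
send_rows(rows=[[[0,0,-0.1,0,0,0],[0,0,-0.2,0,0,0],[0,0,-0.3,0,0,0],[0,0,-0.4,0,0,0],[0,0,-0.4,0,0,0]]])

```text
clock: 21.6
eef_pos: [542.9, -193.7, 229.4]
tool_rot: [-3.136, -0.001, 1.749]
force: [-5.3, -1.4, 2.3]
width: 11.1
gripper_force: 59.3
```

Request:
send_rows(rows=[[[0,0,-0.05,0,0,0],[0,0,-0.1,0,0,0],[0,0,-0.15,0,0,0],[0,0,-0.15,0,0,0]]])

```text
clock: 22.0
eef_pos: [543.0, -193.7, 230.9]
tool_rot: [-3.136, -0.001, 1.749]
force: [-5.7, -1.0, 2.9]
width: 11.5
gripper_force: 59.3
```

```bash
python3 avg.py
```

```text
22.5 [-5.78 -1.25  3.14] [0.22 0.16 0.18] [ 542.96 -193.69  230.85] [-3.1360e+00 -1.0000e-03  1.7487e+00]
```

Request:
send_rows(rows=[[[0,-0.05,-0.05,0,0,0],[0,-0.1,-0.1,0,0,0],[0,-0.15,-0.15,0,0,0],[0,-0.15,-0.15,0,0,0]]])

```text
clock: 22.9
eef_pos: [542.7, -193.7, 232.8]
tool_rot: [-3.139, -0.0, 1.749]
force: [-5.9, -1.0, 1.7]
width: 11.6
gripper_force: 59.2
```

```bash
python3 avg.py
```

```text
23.4 [-5.37 -1.49  1.86] [0.2  0.07 0.23] [ 542.71 -193.7   232.84] [-3.1390e+00 -4.0000e-04  1.7493e+00]
```

Request:
send_rows(rows=[[[0,-0.05,-0.05,0,0,0],[0,-0.1,-0.1,0,0,0],[0,-0.1,-0.1,0,0,0]]])

```text
clock: 23.7
eef_pos: [542.5, -193.7, 233.9]
tool_rot: [-3.141, -0.0, 1.75]
force: [-3.5, -1.4, -0.9]
width: 11.2
gripper_force: 58.8
```

```bash
python3 avg.py
```

```text
24.2 [-4.29 -1.59 -1.95] [0.19 0.18 0.19] [ 542.51 -193.71  234.01] [-3.1409e+00 -2.0000e-04  1.7498e+00]
```

Request:
send_rows(rows=[[[0,-0.05,0.04,0,0,0],[0,-0.1,0.04,0,0,0],[0,-0.1,0.04,0,0,0]]])

```text
clock: 24.5
eef_pos: [542.3, -193.7, 234.0]
tool_rot: [3.14, 0.0, 1.75]
force: [-2.7, -1.7, -1.5]
width: 11.5
gripper_force: 58.8
```

```bash
python3 avg.py
```

```text
25.0 [-2.14 -1.55 -2.24] [0.27 0.19 0.16] [ 542.27 -193.73  234.03] [3.1405e+00 1.0000e-04 1.7499e+00]
```

Request:
send_rows(rows=[[[0,-0.05,0.03,0,0,0],[0,-0.05,0.05,0,0,0],[0,-0.05,0.05,0,0,0]]])

```text
clock: 25.3
eef_pos: [542.1, -193.7, 233.7]
tool_rot: [3.14, 0.0, 1.75]
force: [-0.9, -0.5, -0.6]
width: 11.3
gripper_force: 58.9
```

```bash
python3 avg.py
```

```text
25.8 [ 1.2  -0.24 -0.7 ] [0.22 0.17 0.15] [ 542.03 -193.78  233.66] [3.14e+00 3.00e-04 1.75e+00]
```

Nearly unloaded; release.

Request:
send_rows(rows=[[[0,0,0,0,0,0],[0,0,0,0,0,0],[0,0,0,0,0,0],[0,0,0,0,0,0],[0,0,0,0,0,0],[0,0,0,0,0,0]]], grip=150)

```text
clock: 26.4
eef_pos: [541.3, -193.9, 233.3]
tool_rot: [-3.141, -0.0, 1.75]
force: [0.2, -0.6, 0.0]
width: 35.3
gripper_force: 0.0
```

```bash
python3 avg.py; python3 to.py 542 -193.7 330 1.75
```

```text
26.9 [-0.03  0.02  0.11] [0.2  0.16 0.19] [ 541.31 -193.92  233.36] [3.1416 0.     1.7498]
26.9 [ 541.3 -193.9  233.4] [3.142 0.    1.75 ] [ 1.04 -0.58 -0.64] 35.37440910113469
[0.01, 0.07, -9.663, 0.0, 0.0, -0.0]
```

Forces are zero; lift away and move off to see the result.

Request:
send_rows(rows=[[[0,0,-0.5,0,0,0],[0,0,-1.5,0,0,0],[0,0,-3,0,0,0],[0,0,-5,0,0,0],[0,0,-7,0,0,0],[0,0,-9.5,0,0,0],[0,0,-12,0,0,0],[0,0,-13,0,0,0],[0,0,-13,0,0,0]]])

```text
clock: 27.8
eef_pos: [542.0, -194.0, 365.2]
tool_rot: [3.138, 0.002, 1.75]
force: [-0.2, 0.2, 0.0]
width: 35.3
gripper_force: 0.0
```

Request:
send_rows(rows=[[[3,0,0,0,0,0],[7,0,0,0,0,0],[11,0,0,0,0,0],[15,0,0,0,0,0],[19,0,0,0,0,0],[22,0,0,0,0,0],[24,0,0,0,0,0],[25,0,0,0,0,0],[25,0,0,0,0,0],[25,0,0,0,0,0]]])

```text
clock: 28.8
eef_pos: [496.9, 50.9, 362.8]
tool_rot: [-3.141, 0.001, 1.749]
force: [0.1, 0.2, 0.2]
width: 35.3
gripper_force: 0.0
```

```bash
python3 -c "
from h import *;from cell import ctrl
d={n:ctrl.get_image(n) for n in('scene','top')}
mosaic(d,'pics/g6.png',(178,130),(255,140));print(ctrl.read_state()['clock'])"
```

```text
28.9
```

View pics/g6.png

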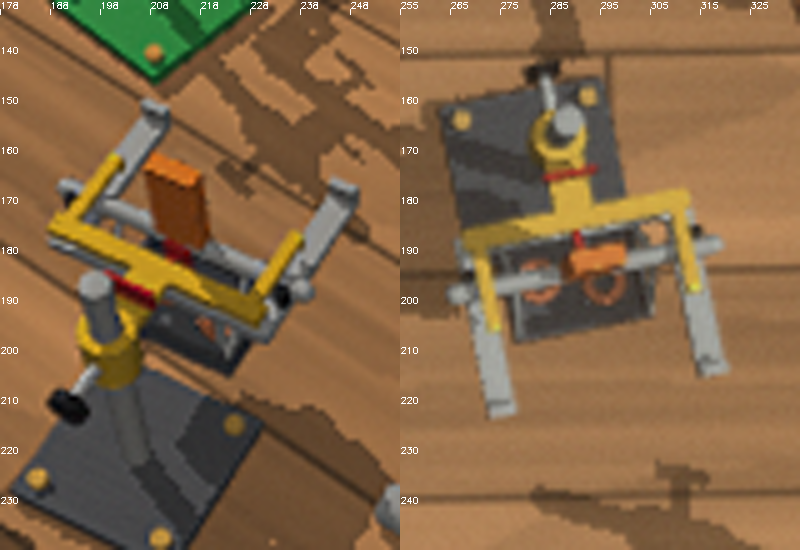

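The tray hangs level under both hoods (top: bar (455,293) to (718,243)). Both rings are in it, and the red flag is pushed back about 9 mm, from (574,190) to (571,174).

```bash
python3 -c "
from cell import ctrl
print(ctrl.finish_job())"
```

```text
the job is handed in; nothing more can be done
None
```

The tray now hangs level under the yellow sprung hook's hoods with both rings in it and the red flag pushed back about 9 mm; the job was handed in at about 29 s with the gripper clear, and no pass/fail result was returned.

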